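# Read a caster tyre's pressure with a push-on gauge

### The arm

A 6-joint arm with a two-finger parallel gripper is mounted at the origin on the work surface. World frame = base frame: x ahead of the robot, y to its left, z up, the work surface at z = 0. Lengths are in m, angles in degrees, forces in N, time in s.
With the tool pointing down it reaches from about 0.25 to 0.725 m from the base axis. Payload 9.7 kg.
Tool frame: the origin (TCP) lies on the centre line of the jaws, within the pads' length; the fingertips stand 22 mm ahead of it and the grasp point (between the pads) lies 3 mm ahead of it; z points along the fingers, y is the direction in which the jaws open and shut (so a half turn about z gives the same grasp; the last joint's range is limited). The gripper opens to 85 mm and grips with 20 to 120 N. Pads are 22 mm wide; open, the fingers measure 114 mm over their backs; the gripper's body (76 mm by 85 mm) begins 54 mm behind the grasp point. The pads swing forward as they close: fully open they stand 13 mm farther back than shut.
Start: joints at [-63.598, 4.979, 10.078, 95.1, 0, 90], TCP at [0.245, -0.493, 0.253] pointing down, gripper open.
Joint ranges: [-179.16, 179.16], [-48.56, 103.87], [-65.8, 70.77], [-126.05, 130.52], [-82.76, 87.17], [-180, 180]. Speed limits (degrees/s): [127.2, 127.2, 147.25, 180, 180, 180].

### API

Orientations are given as [roll, pitch, yaw] about the fixed x, y, z axes, in that order (R = Rz(yaw) Ry(pitch) Rx(roll)).
In Python, from workcell import get_obs, camera, camera_params, job_done gives the robot as it stands.
- The arm moves only by the tool servo_tool, never from a script. Its argument "steps" is a list of rows, each an object of numbers: "x", "y", "z": the shift along the world's x, y, z in mm; "yaw": the turn about the world's z in degrees. A call has 1 to 12 rows; each row is the pose to reach, as a shift and turn from the pose measured when the call began; what a row does not reach only later rows make up. A row lasts 1/8 s, in which the tool goes at most 62.5 mm and 10.7 degrees, less where a joint would pass 70% of its speed; a pose out of reach is approached as far as the arm can. A call with a gripper value outside its range is refused whole. "grip" is the finger opening in mm, from 0 to 85.4, set as the call begins (left out, the last holds). The fingers move at their own pace and stop on an object; "grip_force" is the grip in N (left out, the last holds). Time passes only in rows, so rows that repeat a pose let the fingers close. It gives the time, the measured TCP pose, the force and the opening at its end, in the units of the state.
- get_obs(): the state, without advancing time (a new reading comes with each control period).
- camera(name): name is "side" or "top" or "wrist"; returns (picture, depth): 400x640x3 uint8, red, green, blue; 400x640 float32, m along the optical axis (not along the pixel's ray), 0 where there is no reading.
- camera_params(name): a dict with "intrinsics" (3x3 intrinsics, pixels), "D" ([k1, k2, p1, p2, k3] as OpenCV has them; the pictures are not rectified), "rvec" (rotation vector, rad) and "tvec" (3), from world to camera coordinates, as OpenCV has them; the wrist camera has in their place "hand_eye" (4x4, takes a point from camera to tool coordinates, whose origin is the TCP and whose axes are the flange's). Camera axes: x right, y down, z forward; pixel columns grow to the right and rows downward; lengths in m; the calibration is good to about 2 mm. A picture is of the moment at which its call begins: read the wrist's pose just before it. camera_params takes no time and is no camera call.
- job_done(): hands the job in, once; it reports no verdict.
The state is a dict: "time": time; "q": joint angles; "qd": joint speeds; "joint_efforts": joint torques, N m; "ee_pos": TCP position; "tcp_rot": TCP orientation; "wrist_force": force on the tool from outside, world axes, zero at the start; "torque": the same for the moment, N m; "opening": finger opening in m.
Only numpy, scipy, OpenCV 4.12 (cv2) and the standard library are available. Lean on these libraries where they do the work, as an engineer would, in place of code of your own. Each camera call takes 0.05 s, during which the arm holds its last target.

### The job

Check the air pressure of the caster wheel: take the tyre gauge out of its stand, push it straight down onto the valve stem until it is fully home, and keep it pressed there with about 15 newtons for a second so that the air drives the reading rod out. Then put the gauge back upright in its stand, flange down on the block, with the rod still out showing the reading. Never press the gauge on the wheel with more than 25 newtons, and leave the other things on the bench alone.

Things in the scene. Friction and masses are not known exactly. Their poses are not given: they have to be found in the camera images.
- gauge_grip (a point): On the gauge's axis, in the middle of the part to grip, 90 mm above its mouth and 66 mm above its flange's underside; z up the grip, x along the barrel, the square grip's faces square to x and y. Above the barrel (its top is 56 mm above the mouth) the grip is free on all sides and takes a firm squeeze (60 N).
- gauge_mouth (a point): Centre of the open mouth under the gauge's nose, its lowest point. The bore is 11 mm wide and 14 mm deep and ends on the seal. A thin sprung piston inside (1 N per mm) hangs down to 4 mm above the mouth; the valve's hidden air pressure (3 to 8 N on it) pushes it up, and it drives the rod out 3 mm per mm.
- gauge_flange (a point): Centre of the underside of the gauge's flange, on its axis, 24 mm above the mouth. It rests on the stand's top when the gauge is put away.
- rod (a joint): How far the white reading rod stands out of the barrel, in m: 0 fully in (as at the start), 0.030 at most. Friction keeps it where the air pushed it, also after the gauge is lifted off. A proper reading here lies between 6 and 25 mm, depending on the hidden pressure.
- gauge: The loose tyre gauge, 0.2 kg, mouth down in its stand; origin at its mouth, axes as gauge_grip. Upwards from the mouth: bright nose 20 mm across (0 to 24 mm), flange 32 mm across (24 to 30), square black grip 24 x 24 mm (30 to 114). A level aluminium barrel 22 mm thick crosses it, axis 45 mm above the mouth, from x = -30 to +75 mm; the white rod slides out of its +x end.
- stand_hole0 (a point): Centre of the mouth of the hole in the gauge's stand, a fixed wooden block of 75 x 75 mm, 40 mm high; this point lies in its top face, z up. The hole is 24 mm in diameter and 30 mm deep with a 3 mm chamfer. Put away, the gauge's nose is in it and its flange lies on the block.
- stand: The fixed wooden stand block; origin at the centre of its underside.
- wheel: A wheelchair caster wheel, lying flat, bolted (fixed) to a plywood board of 190 x 190 x 18 mm on the bench; origin at the centre of the board's underside, z up. Black tyre of 200 mm outer diameter, its top 68 mm above the bench; grey hub in the middle, its bolt head ends 84 mm up.
- valve (a point): Nominal tip of the upright brass valve stem, 45 mm from the wheel's centre towards its -x, 78 mm above the bench. Stem 8 mm thick, last 3 mm tapering to 5.4. It slides in its rim hole: the true tip is up to 4 mm higher or lower (not reported), but holds under a press. The gauge meets 3 to 8 N of air over 10 mm of travel, then its seal lands hard on the tip (20 N per mm or more).
- bearing: Bystander: steel ball bearing, ring 42 across, 12 high (mm); leave it alone. Origin at the centre of its underside.
- wrench: Bystander: steel wrench, 150 long (mm); leave it alone. Origin at the centre of its underside.
- glue: Bystander: white glue bottle, 56 across, 150 high (mm); leave it alone. Origin at the centre of its underside.
- rivets: Bystander: jar, 64 across, 75 high (mm); leave it alone. Origin at the centre of its underside.
- shoe_last: Bystander: wooden shoe last, about 220 long, 52 high (mm); leave it alone. Origin at the centre of its underside.
- mug: Bystander: white mug, 80 across, 90 high (mm); leave it alone. Origin at the centre of its underside.
- tape: Bystander: roll of tape, ring 100 across, 25 high (mm); leave it alone. Origin at the centre of its underside.
- screwdriver: Bystander: screwdriver, 180 long (mm); leave it alone. Origin at the centre of its underside.
Mind the look-alikes: they are no part of the job. What is shaped like the gauge but blue or pink is not meant. Of the things that look like the stand, the largest one is meant.

How it is judged:
By the outcome, as a careful person would: the job done as asked, in the order asked, and still so for the second after the job is handed in, with the robot touching nothing.
It also fails if it takes over 64 s, if anything falls off the work surface, if the arm or the gripper's body presses on something with over 40 N, if the wrist force passes 120 N, or if a joint passes its speed limit or range.

## Working session

There is one attempt and no reset: what is moved stays moved. The work goes in short steps, Python scripts to look and compute and a tool call to move; the robot and the scene stay as the last step left them, time stands still between calls to the robot, and variables do not carry over. Pictures are saved under pics/ and viewed, and the job is handed in when it is done.

Besides the shell and the picture viewer there is one more tool, called after "Request:" as a command line: name --argument value ..., lists and objects as JSON in quotes. servo_tool: Moves the arm, as the interface text tells. Its arguments: {"type":"object","properties":{"steps":{"type":"array"},"grip":{"type":"number"},"grip_force":{"type":"number"}},"required":["steps"]}

```bash
mkdir -p pics; ls
python3 - <<'E'
from workcell import *
import cv2,numpy as np,pickle
o=get_obs();print(o)
d={}
for n in ["side","top","wrist"]:
    p=camera_params(n);im,dep=camera(n);d[n]=(im,dep,p);cv2.imwrite(f"pics/{n}0.png",im[:,:,::-1]);print(n,p)
pickle.dump((o,d),open("d0.pkl","wb"))
E
```

```text
pics
{'time': 0.0, 'q': array([-6.35981015e+01,  5.01209456e+00,  1.00352079e+01,  9.50984322e+01,
        2.12692383e-04,  8.99999995e+01]), 'qd': array([-0.06574017,  0.01565792,  0.12823003,  0.05896377,  0.02635042,
        0.04003741]), 'joint_efforts': array([-4.18761711e-04, -5.20389032e+01,  4.64800715e+01,  1.64864247e-02,
       -8.06374555e-05, -7.13425948e-06]), 'ee_pos': array([ 0.24448373, -0.4924661 ,  0.25258025]), 'tcp_rot': array([-1.79924681e+02, -2.12692882e-04,  2.64018988e+01]), 'wrist_force': array([ 1.08933988, -1.408107  , -0.14965475]), 'torque': array([-0.00800212, -0.01178199, -0.00782608]), 'opening': 0.08568982009003114}
side {'intrinsics': array([[418.02619618,   0.        , 322.54810874],
       [  0.        , 418.02619618, 197.9466002 ],
       [  0.        ,   0.        ,   1.        ]]), 'D': array([-0.08950083,  0.        ,  0.        ,  0.        ,  0.        ]), 'rvec': array([ 0.17098494,  2.77485475, -1.38653954]), 'tvec': array([0.49869441, 0.04140418, 1.15755452])}
top {'intrinsics': array([[382.44465155,   0.        , 318.44672365],
       [
[... 177 characters left out ...]
y([ 2.16256022, -2.20322697,  0.07428778]), 'tvec': array([0.03266471, 0.50004146, 1.13546228])}
wrist {'intrinsics': array([[318.90583725,   0.        , 317.78292301],
       [  0.        , 318.90583725, 194.61020367],
       [  0.        ,   0.        ,   1.        ]]), 'D': array([0.00110801, 0.        , 0.        , 0.        , 0.        ]), 'hand_eye': array([[-1.01076272e-03, -9.52574856e-01, -3.04302683e-01,
         7.74161067e-02],
       [ 9.99998761e-01, -1.33003783e-03,  8.41922013e-04,
         1.53915114e-04],
       [-1.20672782e-03, -3.04301455e-01,  9.52575020e-01,
        -1.20146824e-01],
       [ 0.00000000e+00,  0.00000000e+00,  0.00000000e+00,
         1.00000000e+00]])}
```

View pics/top0.png

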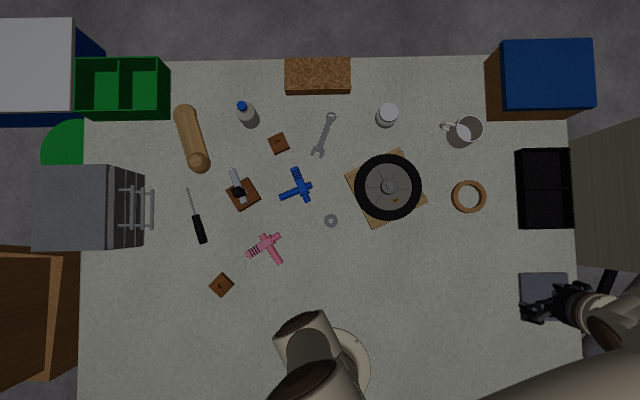

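View pics/side0.png

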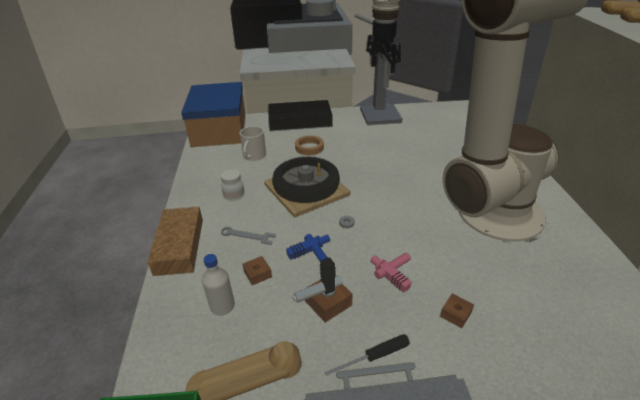

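View pics/wrist0.png

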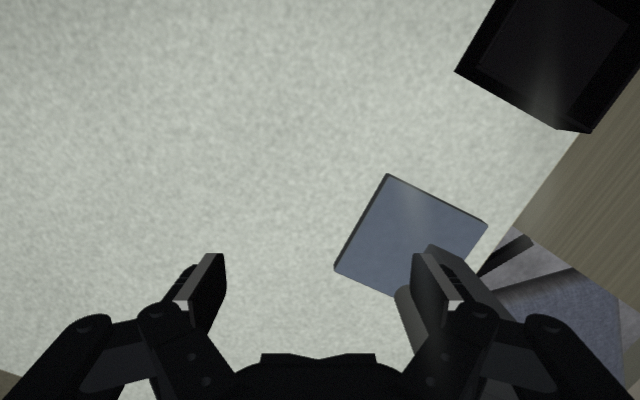

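```bash
cat > h.py <<'E'
import cv2,numpy as np,pickle
from scipy.spatial.transform import Rotation as Ro
def cam(p,o=None):
    if 'rvec' in p:
        R=cv2.Rodrigues(p['rvec'])[0];return R.T,-R.T@p['tvec']
    T=np.eye(4);T[:3,:3]=Ro.from_euler('xyz',o['tcp_rot'],degrees=True).as_matrix();T[:3,3]=o['ee_pos']
    T=T@p['hand_eye'];return T[:3,:3],T[:3,3]
def ray(p,uv,o=None):
    R,c=cam(p,o);n=cv2.undistortPoints(np.array([[uv]],float),p['intrinsics'],p['D'])[0,0]
    d=R@np.array([n[0],n[1],1]);return c,d
def plane(p,uv,z,o=None):
    c,d=ray(p,uv,o);return c+d*(z-c[2])/d[2]
def tri(*rs):
    A=0;b=0
    for c,d in rs:
        d=d/np.linalg.norm(d);M=np.eye(3)-np.outer(d,d);A=A+M;b=b+M@c
    x=np.linalg.solve(A,b);return x,[np.linalg.norm(np.cross(x-c,d/np.linalg.norm(d))) for c,d in rs]
def proj(p,X,o=None):
    R,c=cam(p,o);rv=cv2.Rodrigues(R.T)[0];return cv2.projectPoints(np.array([X],float),rv,-R.T@c,p['intrinsics'],p['D'])[0][0,0]
def dep(p,d,uv,o=None):
    R,c=cam(p,o);n=cv2.undistortPoints(np.array([[uv]],float),p['intrinsics'],p['D'])[0,0]
    return c+R@(np.array([n[0],n[1],1])*d[int(round(uv[1])),int(round(uv[0]))])
def crop(im,x0,y0,w,h,s,f):
    cv2.imwrite(f,cv2.resize(im[y0:y0+h,x0:x0+w,::-1],None,fx=s,fy=s,interpolation=cv2.INTER_CUBIC))
E
python3 - <<'E'
from h import *
o,d=pickle.load(open('d0.pkl','rb'))
crop(d['top'][0],205,150,100,75,8,'pics/c1.png')
crop(d['top'][0],340,140,100,75,8,'pics/c2.png')
crop(d['side'][0],280,240,100,75,8,'pics/c3.png')
crop(d['side'][0],260,140,100,75,8,'pics/c4.png')
for n in ['top','side']:
  print(n,cam(d[n][2])[1])
E
```

```text
top [0.41772962 0.01972542 1.16854435]
side [0.5848709  0.83893475 0.73787357]
```

View pics/c1.png

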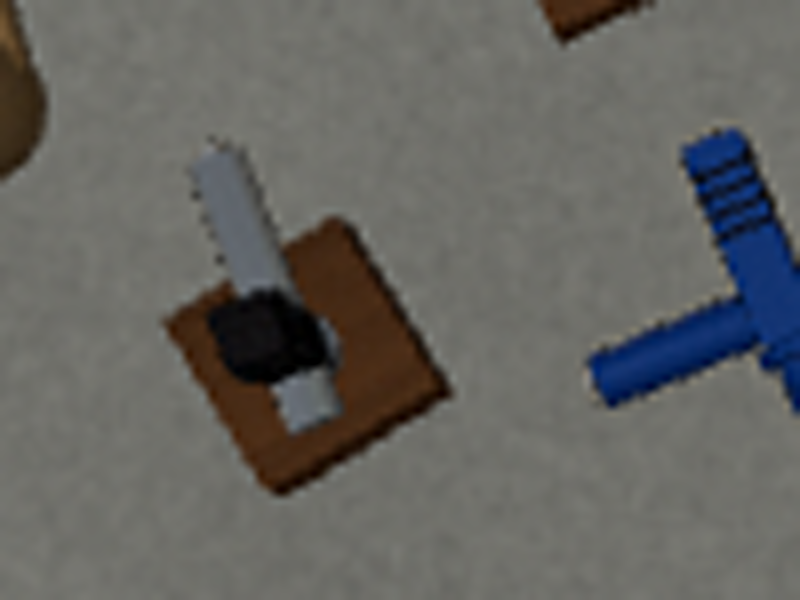

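View pics/c2.png

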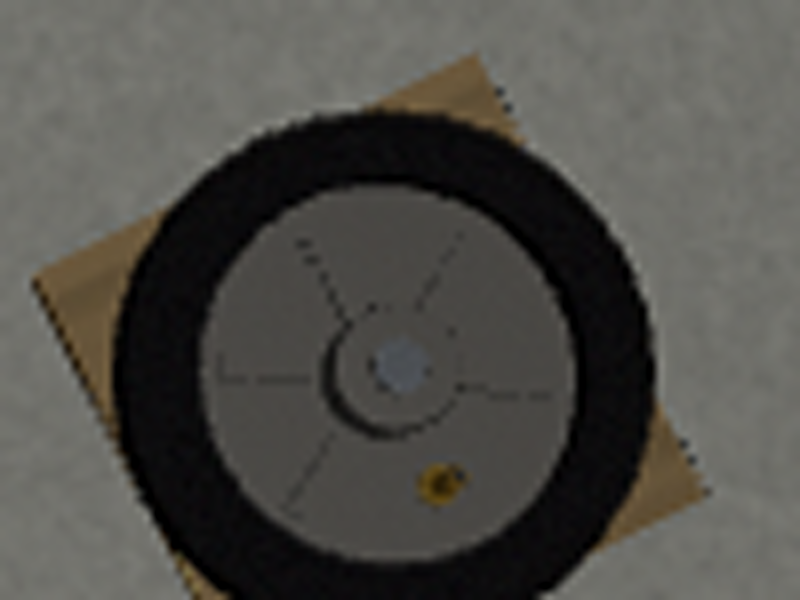

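View pics/c3.png

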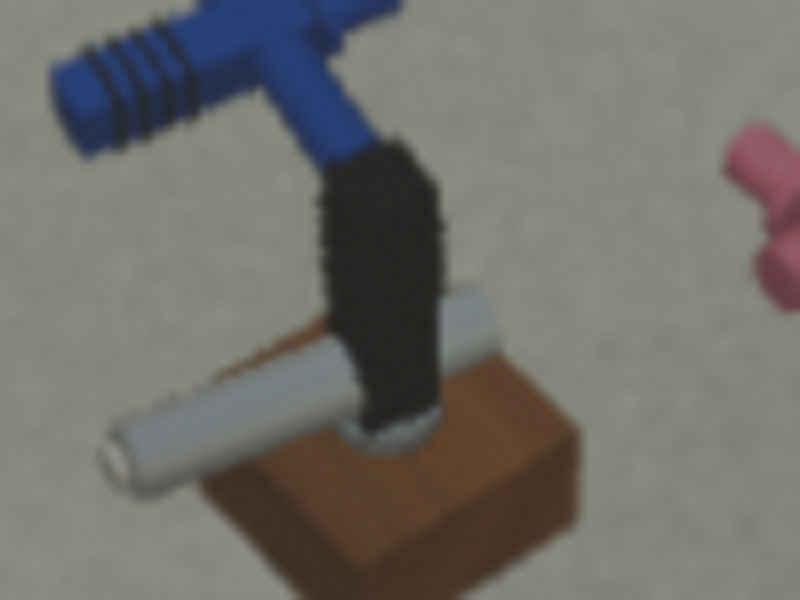

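View pics/c4.png

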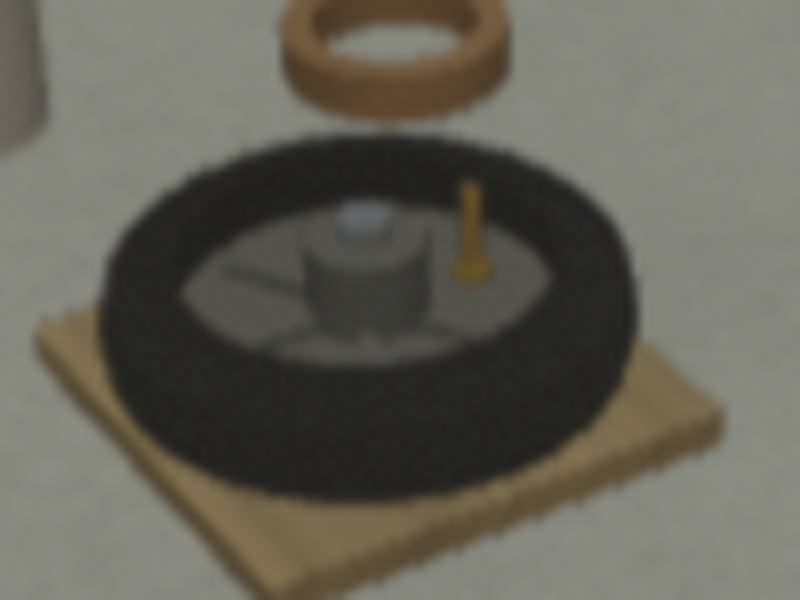

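Run:
```python
from h import *
np.set_printoptions(precision=4,suppress=True)
o,d=pickle.load(open('d0.pkl','rb'))
T=d['top'][2];S=d['side'][2]
f=lambda X,Y,x0,y0:((X+.5)/8-.5+x0,(Y+.5)/8-.5+y0)
def t2(n,a,b):
    X,e=tri(ray(T,a),ray(S,b));print(n,X,e,'topdepth',dep(T,d['top'][1],a),'sidedepth',dep(S,d['side'][1],b))
t2('griptop',f(247,333,205,150),f(390,160,280,240))
t2('stand corner R',f(450,393,205,150),f(362,570,280,240))
t2('stand corner near',f(280,490,205,150),f(580,430,280,240))
t2('valve',f(455,473,340,140),f(471,183,260,140))
for nm,(X,Y) in dict(far=(217,150),near=(317,425)).items(): print(nm,plane(T,f(X,Y,205,150),.061))
t2('bolt',f(400,365,340,140),f(365,205,260,140))
for c in [(170,320),(342,218),(450,390),(280,490)]: print(plane(T,f(*c,205,150),.04))
```

```text
griptop [0.5178 0.248  0.1357] [np.float64(0.0014395678798983375), np.float64(0.0014395678798983498)] topdepth [0.5197 0.2488 0.1311] sidedepth [0.516  0.2446 0.1319]
stand corner R [ 0.518   0.211  -0.0756] [np.float64(0.004150322492834875), np.float64(0.004150322492834904)] topdepth [ 0.5083  0.2005 -0.0034] sidedepth [0.5309 0.2988 0.0391]
stand corner near [0.4688 0.258  0.0365] [np.float64(0.001608428843273983), np.float64(0.001608428843274025)] topdepth [0.4713 0.2618 0.0166] sidedepth [0.4678 0.2613 0.0402]
valve [ 0.4921 -0.1977  0.0858] [np.float64(0.0021092262278552434), np.float64(0.002109226227855321)] topdepth [ 0.4948 -0.1999  0.0767] sidedepth [ 0.4897 -0.2002  0.0838]
far [0.5939 0.275  0.061 ]
near [0.4926 0.239  0.061 ]
bolt [ 0.5313 -0.1785  0.0918] [np.float64(0.0010815572453769292), np.float64(0.0010815572453769567)] topdepth [ 0.5334 -0.1804  0.0823] sidedepth [ 0.5298 -0.1861  0.0868]
[0.534  0.2975 0.04  ]
[0.5709 0.2335 0.04  ]
[0.506  0.1938 0.04  ]
[0.4702 0.2569 0.04  ]
```

Request:
servo_tool --steps '[{"x": 35,"y": 50,"yaw": -1},{"x": 75,"y": 100,"yaw": -3},{"x": 115,"y": 155,"yaw": -5},{"x": 155,"y": 210,"yaw": -6.8},{"x": 190,"y": 260,"yaw": -6.8},{"x": 215,"y": 292,"yaw": -6.8},{"x": 215,"y": 292,"yaw": -6.8},{"x": 215,"y": 292,"yaw": -6.8}]'

```text
schema error: expected keys x, y, z, yaw
```

```bash
cat > snap.py <<'E'
import sys
from workcell import *
from h import *
o=get_obs();p=camera_params('wrist');im,de=camera('wrist')
pickle.dump((o,p,im,de),open(sys.argv[1]+'.pkl','wb'));cv2.imwrite(f'pics/{sys.argv[1]}.png',im[:,:,::-1]);print(o['time'],o['ee_pos'],o['tcp_rot'],o['wrist_force'],o['opening'])
E
python3 snap.py v1
```

```text
0.15 [ 0.24450064 -0.49250459  0.25274949] [-1.79941466e+02  1.07198823e-04  2.64004565e+01] [ 0.15528654 -0.28488346 -0.90840265] 0.08538925534727897
```

View pics/v1.png

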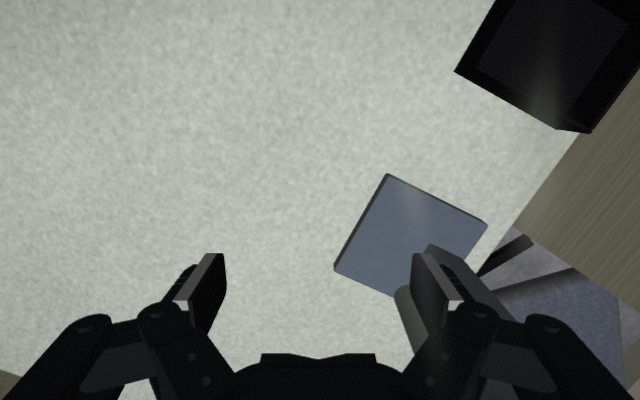

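All four keys are needed in every row.

Request:
servo_tool --steps '[{"x": 35,"y": 50,"z": 0,"yaw": -1},{"x": 75,"y": 100,"z": 0,"yaw": -3},{"x": 115,"y": 155,"z": 0,"yaw": -5},{"x": 155,"y": 210,"z": 0,"yaw": -6.8},{"x": 190,"y": 260,"z": 0,"yaw": -6.8},{"x": 215,"y": 292,"z": 0,"yaw": -6.8},{"x": 215,"y": 292,"z": 0,"yaw": -6.8},{"x": 215,"y": 292,"z": 0,"yaw": -6.8}]'

```text
time: 1.2
ee_pos: [0.4594, -0.2005, 0.2527]
tcp_rot: [-179.9, 0.0, 19.6]
wrist_force: [-0.2, 0.2, -0.1]
opening: 0.0852
```

```bash
python3 snap.py v2
```

```text
1.2 [ 0.45938639 -0.20052582  0.25267923] [-1.79946874e+02  2.95999671e-02  1.96472425e+01] [-0.18254456  0.16124687 -0.10441388] 0.08515487032002099
```

View pics/v2.png

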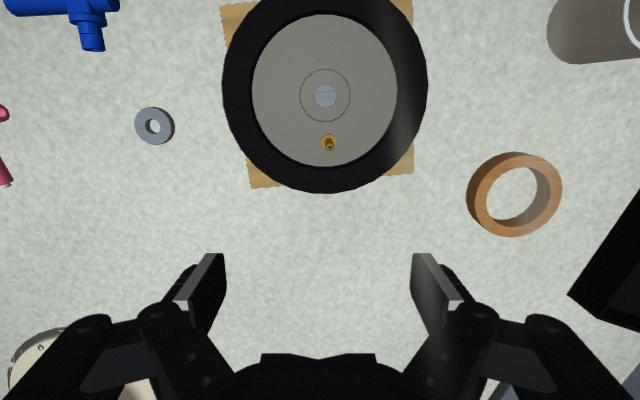

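Request:
servo_tool --steps '[{"x": 10,"y": 0,"z": -30,"yaw": 0},{"x": 10,"y": 0,"z": -60,"yaw": 0},{"x": 10,"y": 0,"z": -60,"yaw": 0},{"x": 10,"y": 0,"z": -60,"yaw": 0}]'

```text
time: 1.75
ee_pos: [0.469, -0.2018, 0.1941]
tcp_rot: [180.0, -0.0, 19.5]
wrist_force: [0.4, -0.5, 0.1]
opening: 0.0854
```

```bash
python3 snap.py v3
python3 - <<'E'
from h import *
for n in ['v2','v3']:
    o,p,im,de=pickle.load(open(n+'.pkl','rb'))
    u=proj(p,[.492,-.1985,.08],o);print(u)
    x0,y0=int(u[0])-25,int(u[1])-20
    print(n,x0,y0);crop(im,x0,y0,50,40,12,f'pics/{n}c.png')
E
```

```text
1.75 [ 0.46895682 -0.20184126  0.19408162] [ 1.79999518e+02 -2.67578122e-02  1.94963845e+01] [ 0.41208874 -0.52212146  0.10560063] 0.08544749776562072
[327.25562689 145.29221461]
v2 302 125
[323.24267916 169.08804742]
v3 298 149
```

View pics/v3c.png

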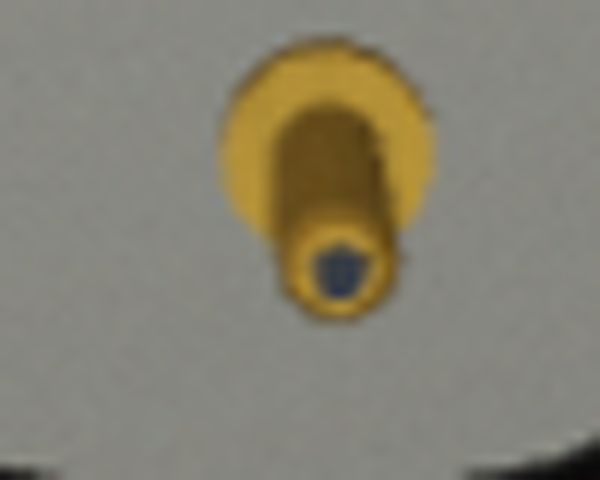

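View pics/v2c.png

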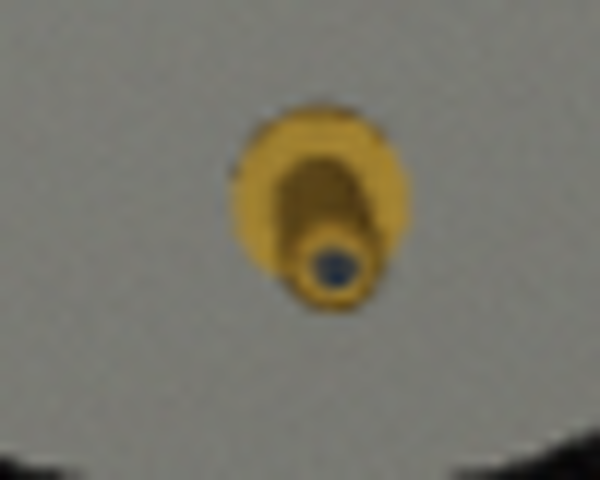

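View pics/v3.png

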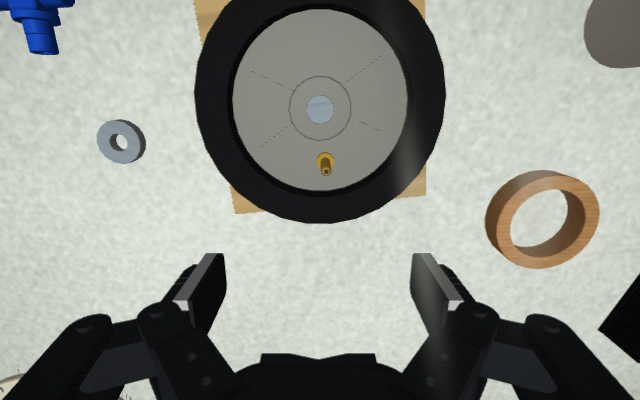

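Run:
```python
from h import *
np.set_printoptions(precision=4,suppress=True)
o,d=pickle.load(open('d0.pkl','rb'));S=d['side'][2];T=d['top'][2]
f=lambda X,Y,x0,y0,s:((X+.5)/s-.5+x0,(Y+.5)/s-.5+y0)
o2,p2,_,d2=pickle.load(open('v2.pkl','rb'));o3,p3,_,d3=pickle.load(open('v3.pkl','rb'))
a=f(335,268,302,125,12);b=f(340,270,298,149,12);s=f(471,183,260,140,8);t=f(452,475,340,140,8)
print('2w',tri(ray(p2,a,o2),ray(p3,b,o3)));print('2w+side',tri(ray(p2,a,o2),ray(p3,b,o3),ray(S,s)));print('all',tri(ray(p2,a,o2),ray(p3,b,o3),ray(S,s),ray(T,t)))
print('dep',dep(p3,d3,b,o3),dep(p2,d2,a,o2))
for z in (.074,.078,.082): print(z,plane(p2,a,z,o2),plane(p3,b,z,o3))
print('bolt',tri(ray(p3,(320.3,108.5),o3),ray(p2,(325,96),o2)))
```

```text
2w (array([ 0.4914, -0.2008,  0.0808]), [np.float64(2.23373674271202e-05), np.float64(2.2337367427065254e-05)])
2w+side (array([ 0.4911, -0.2006,  0.0833]), [np.float64(0.0006438353489749726), np.float64(0.0008107668598713283), np.float64(0.0014517381397913891)])
all (array([ 0.4919, -0.1994,  0.0842]), [np.float64(0.001132468217147874), np.float64(0.0010737377385808477), np.float64(0.0020660765319542684), np.float64(0.0027086173680039532)])
dep [ 0.4919 -0.2006  0.0831] [ 0.4916 -0.2007  0.0819]
0.074 [ 0.4905 -0.2014  0.074 ] [ 0.4899 -0.2015  0.074 ]
0.078 [ 0.491  -0.2011  0.078 ] [ 0.4908 -0.2011  0.078 ]
0.082 [ 0.4916 -0.2007  0.082 ] [ 0.4917 -0.2007  0.082 ]
bolt (array([ 0.5319, -0.1822,  0.0591]), [np.float64(5.703384577754592e-05), np.float64(5.7033845777577403e-05)])
```

Request:
servo_tool --steps '[{"x": 0,"y": 20,"z": 40,"yaw": 0},{"x": 5,"y": 70,"z": 60,"yaw": 0},{"x": 10,"y": 130,"z": 60,"yaw": 0},{"x": 10,"y": 190,"z": 60,"yaw": 0},{"x": 15,"y": 250,"z": 60,"yaw": 0},{"x": 20,"y": 310,"z": 60,"yaw": 0},{"x": 20,"y": 370,"z": 60,"yaw": 0},{"x": 25,"y": 420,"z": 60,"yaw": 0},{"x": 28,"y": 449,"z": 60,"yaw": 0},{"x": 28,"y": 449,"z": 60,"yaw": 0},{"x": 28,"y": 449,"z": 60,"yaw": 0}]'

```text
time: 3.18
ee_pos: [0.5099, 0.2155, 0.2548]
tcp_rot: [-178.7, -0.0, 22.3]
wrist_force: [-0.8, -0.5, -0.4]
opening: 0.0854
```

```bash
python3 snap.py g1
```

```text
3.175 [0.50992204 0.21552653 0.25478947] [-1.78651737e+02 -3.38038192e-02  2.23373718e+01] [-0.81955986 -0.52656233 -0.35064554] 0.08538109995474444
```

View pics/g1.png

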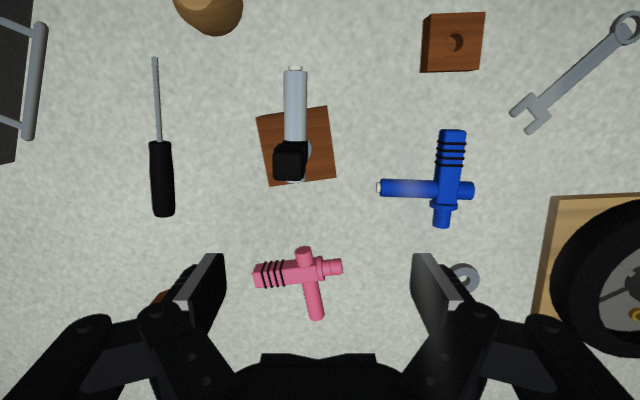

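Request:
servo_tool --steps '[{"x": -13,"y": 32,"z": -5,"yaw": -2.8},{"x": -13,"y": 32,"z": -10,"yaw": -2.8},{"x": -13,"y": 32,"z": -10,"yaw": -2.8},{"x": -13,"y": 32,"z": -10,"yaw": -2.8}]'

```text
time: 3.72
ee_pos: [0.5082, 0.2195, 0.2448]
tcp_rot: [-177.4, -0.0, 22.2]
wrist_force: [0.2, -0.4, -0.1]
opening: 0.0853
```

```bash
python3 snap.py g2;python3 - <<'E'
from h import *
o,p,im,de=pickle.load(open('g2.pkl','rb'))
crop(im,250,60,140,130,5,'pics/g2c.png')
E
```

```text
3.725 [0.50817413 0.21946631 0.24483471] [-1.77380612e+02 -1.39491486e-02  2.21711583e+01] [ 0.15909357 -0.35271561 -0.14339007] 0.08532940447249823
```

View pics/g2c.png

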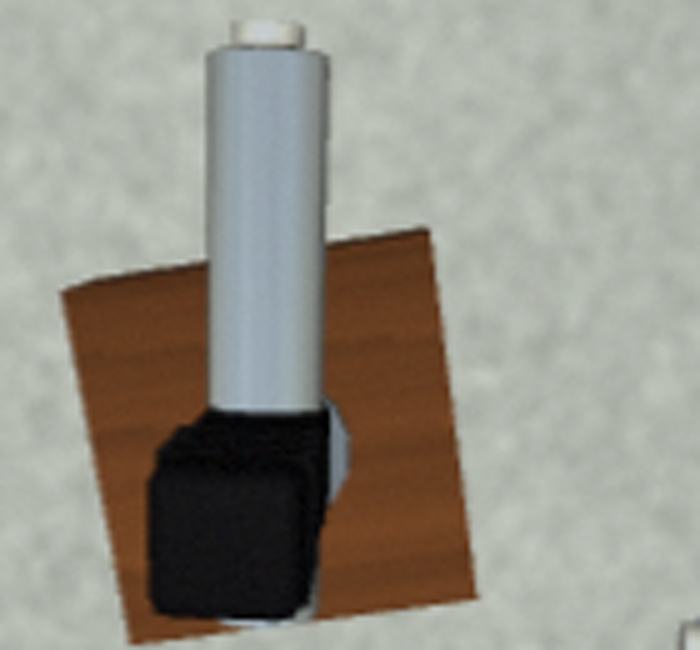

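View pics/g2.png

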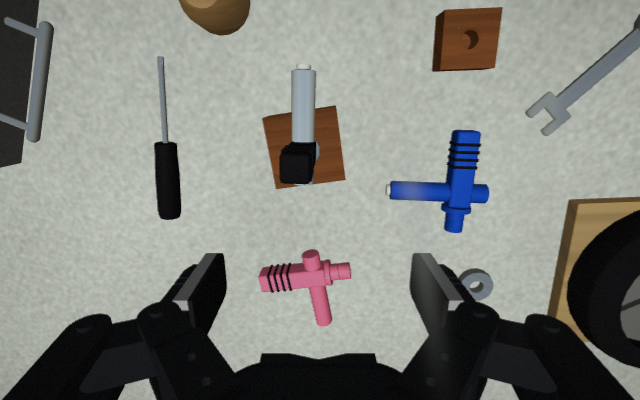

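```bash
python3 -c "
from workcell import *
o=get_obs();print(o['q'],o['qd'],o['joint_efforts'])
import pickle
for n in ['d0','v2','v3','g1']:
  print(n,pickle.load(open(n+'.pkl','rb'))[0]['q'])"
```

```text
[ 22.11920931   5.26018144   9.41688528  94.13983994   2.62042907
 179.9425284 ] [ 0.15236437  0.03627827  0.27605758 -0.04861855  0.00228705  0.04792492] [-8.52896366e-02 -5.23413277e+01  4.64075804e+01 -2.89147130e-03
  1.44268451e-01 -1.18558937e-04]
d0 [-6.35981015e+01  5.01209456e+00  1.00352079e+01  9.50984322e+01
  2.12692383e-04  8.99999995e+01]
v2 [-2.35913207e+01 -1.66397709e+00  3.21079957e+00  9.49327338e+01
  1.84256213e-02  1.36761441e+02]
v3 [-2.32964569e+01 -1.25587667e+00 -2.87988001e+00  8.83560341e+01
  1.78243521e-02  1.37207162e+02]
g1 [ 22.27161569   5.47501232  10.77117291  95.26390443   1.34830041
 179.93422572]
```

Request:
servo_tool --steps '[{"x": 0,"y": 0,"z": 0,"yaw": 10},{"x": 5,"y": 0,"z": 0,"yaw": 20},{"x": 10,"y": 5,"z": 0,"yaw": 30},{"x": 18,"y": 8,"z": 0,"yaw": 40},{"x": 18,"y": 8,"z": 0,"yaw": 50},{"x": 18,"y": 8,"z": 0,"yaw": 60},{"x": 18,"y": 8,"z": 0,"yaw": 70},{"x": 18,"y": 8,"z": 0,"yaw": 79},{"x": 18,"y": 8,"z": 0,"yaw": 87.4},{"x": 18,"y": 8,"z": 0,"yaw": 87.4},{"x": 18,"y": 8,"z": 0,"yaw": 87.4}]'

```text
time: 5.15
ee_pos: [0.5262, 0.2276, 0.245]
tcp_rot: [-177.4, -0.0, 109.4]
wrist_force: [0.7, 0.2, 0.2]
opening: 0.0851
```

```bash
python3 snap.py g3;python3 - <<'E'
from h import *
o,p,im,de=pickle.load(open('g3.pkl','rb'))
print(o['q'])
u=proj(p,[.519,.248,.13],o);print(u)
crop(im,250,80,140,120,5,'pics/g3c.png')
E
```

```text
5.15 [0.52622623 0.22757148 0.24497842] [-1.77388664e+02 -1.72514235e-02  1.09398718e+02] [0.66971763 0.18329122 0.20830628] 0.08512153998884546
[23.29722006 10.67465465 15.43460508 97.36408205  0.1946752  93.89368368]
[325.28605216 170.25620863]
```

View pics/g3.png

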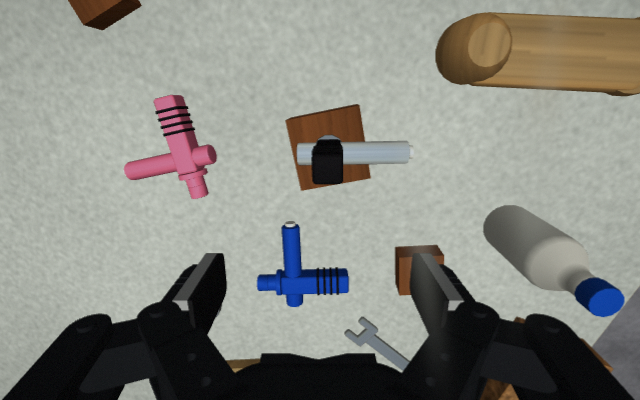

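View pics/g3c.png

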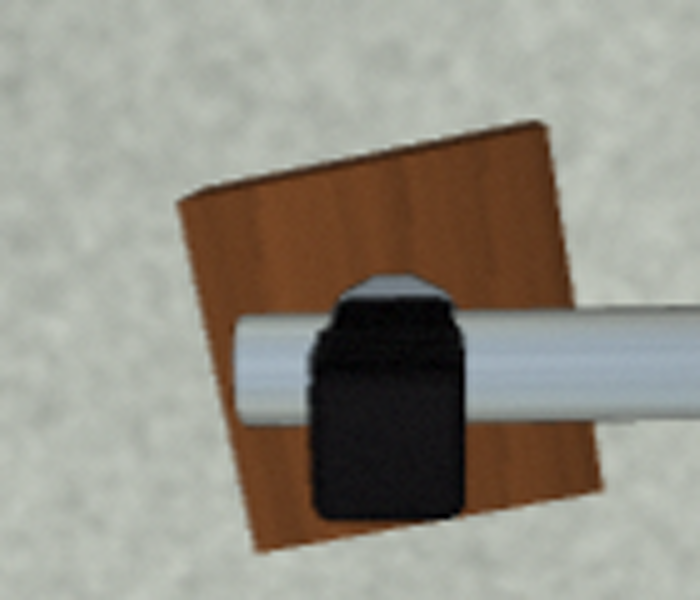

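Request:
servo_tool --steps '[{"x": 37,"y": 16,"z": 10,"yaw": 0},{"x": 74,"y": 32,"z": 15,"yaw": 0},{"x": 111,"y": 48,"z": 15,"yaw": 0},{"x": 138,"y": 60,"z": 15,"yaw": 0},{"x": 156,"y": 68,"z": 15,"yaw": 0},{"x": 165,"y": 72,"z": 15,"yaw": 0},{"x": 165,"y": 72,"z": 15,"yaw": 0},{"x": 165,"y": 72,"z": 15,"yaw": 0}]'

```text
time: 6.2
ee_pos: [0.691, 0.2994, 0.26]
tcp_rot: [-177.4, -0.0, 109.4]
wrist_force: [-0.4, -0.3, 0.6]
opening: 0.0854
```

```bash
python3 -c "
from workcell import *
o=get_obs();print(o['q'],o['ee_pos'],o['tcp_rot'])"
```

```text
[ 23.35476876  44.57580869  64.1240022  112.16125775   0.20216076
  93.96992535] [0.69102597 0.29939696 0.2599813 ] [-1.77379214e+02 -2.06184091e-02  1.09379761e+02]
```

Request:
servo_tool --steps '[{"x": 15,"y": 6,"z": 0,"yaw": 0},{"x": 30,"y": 13,"z": 0,"yaw": 0},{"x": 37,"y": 16,"z": 0,"yaw": 0},{"x": 37,"y": 16,"z": 0,"yaw": 0}]'

```text
time: 6.7
ee_pos: [0.7131, 0.309, 0.2507]
tcp_rot: [-178.5, -0.1, 109.4]
wrist_force: [0.6, -0.0, 0.4]
opening: 0.0855
```

```bash
python3 -c "
from workcell import *
o=get_obs();print(o['q'],o['ee_pos'],o['tcp_rot'])"
```

```text
[ 23.35943309  49.21040382  70.67472045 112.94082351   0.20255436
  93.98208324] [0.7131082  0.30900299 0.25071761] [-1.78512990e+02 -9.94739233e-02  1.09373449e+02]
```

Request:
servo_tool --steps '[{"x": 20,"y": 9,"z": 10,"yaw": 0},{"x": 32,"y": 14,"z": 10,"yaw": 0},{"x": 32,"y": 14,"z": 10,"yaw": 0}]'

```text
time: 7.08
ee_pos: [0.7248, 0.3142, 0.2463]
tcp_rot: [-179.9, -0.2, 109.4]
wrist_force: [0.4, -1.4, 0.3]
opening: 0.0854
```

```bash
python3 -c "
from workcell import *
o=get_obs();print(o['q'],o['ee_pos'],o['tcp_rot'])"
```

```text
[ 23.37008391  49.5243576   70.68484866 111.20619783   0.20151035
  93.99942707] [0.72484591 0.31422724 0.24634219] [-179.94034958   -0.19783165  109.37047348]
```

Run:
```python
from h import *
np.set_printoptions(precision=4,suppress=True)
o,d=pickle.load(open('d0.pkl','rb'));S=d['side'][2];T=d['top'][2]
f=lambda X,Y,x0,y0,s:((X+.5)/s-.5+x0,(Y+.5)/s-.5+y0)
o2,p2,_,d2=pickle.load(open('g2.pkl','rb'));o3,p3,_,d3=pickle.load(open('g3.pkl','rb'))
a=f(228,540,250,60,5);b=f(388,445,250,80,5)
print('top',tri(ray(p2,a,o2),ray(p3,b,o3)),plane(p2,a,.13,o2),plane(p3,b,.13,o3),dep(p2,d2,a,o2),dep(p3,d3,b,o3))
print('top3',tri(ray(p2,a,o2),ray(p3,b,o3),ray(T,f(247,333,205,150,8))))
# barrel axis direction at z=.061 (upper surface edges midline)
q=[plane(p2,f(266,52,250,60,5),.061,o2),plane(p2,f(266,400,250,60,5),.061,o2)]
v=q[0]-q[1];print('barrel g2',q,np.degrees(np.arctan2(v[1],v[0])))
e=[plane(p3,f(240,369,250,80,5),.061,o3),plane(p3,f(690,364,250,80,5),.061,o3)]
v=e[1]-e[0];print('barrel g3',e,np.degrees(np.arctan2(v[1],v[0])))
# top edges direction
e=[plane(p3,f(330,520,250,80,5),.13,o3),plane(p3,f(450,516,250,80,5),.13,o3)];v=e[1]-e[0];print('front edge',np.degrees(np.arctan2(v[1],v[0])))
# stand
for n,p,oo,cs,x0,y0 in [('g2',p2,o2,[(62,290),(430,230),(478,598),(132,644)],250,60),('g3',p3,o3,[(178,202),(545,122),(604,490),(257,551)],250,80)]:
    C=[plane(p,f(*c,x0,y0,5),.04,oo) for c in cs];print(n,np.array(C),np.mean(C,0))
```

```text
top (array([0.5203, 0.2487, 0.1248]), [np.float64(0.00014983403450321577), np.float64(0.00014983403450322623)]) [0.5218 0.2487 0.13  ] [0.5199 0.2497 0.13  ] [0.5217 0.2487 0.1298] [0.5199 0.2496 0.1297]
top3 (array([0.5204, 0.2491, 0.1267]), [np.float64(0.0006635656865824302), np.float64(0.0003130578350117791), np.float64(0.0006675554180835514)])
barrel g2 [array([0.5898, 0.2756, 0.061 ]), array([0.5323, 0.2532, 0.061 ])] 21.29015069120804
barrel g3 [array([0.4923, 0.2386, 0.061 ]), array([0.5728, 0.2687, 0.061 ])] 20.45884413464213
front edge 22.060866838627945
g2 [[0.5336 0.2997 0.04  ]
 [0.5721 0.2361 0.04  ]
 [0.5074 0.1976 0.04  ]
 [0.4694 0.2616 0.04  ]] [0.5206 0.2488 0.04  ]
g3 [[0.4691 0.262  0.04  ]
 [0.5324 0.3007 0.04  ]
 [0.5712 0.2359 0.04  ]
 [0.5071 0.1982 0.04  ]] [0.5199 0.2492 0.04  ]
```

Request:
servo_tool --steps '[{"x": -40,"y": -13,"z": 0,"yaw": 0.5},{"x": -85,"y": -27,"z": 0,"yaw": 1},{"x": -130,"y": -41,"z": 0,"yaw": 1.4},{"x": -175,"y": -56,"z": 0,"yaw": 1.4},{"x": -204,"y": -65,"z": -20,"yaw": 1.4},{"x": -204,"y": -65,"z": -46,"yaw": 1.4},{"x": -204,"y": -65,"z": -46,"yaw": 1.4},{"x": -204,"y": -65,"z": -46,"yaw": 1.4}]'

```text
time: 8.07
ee_pos: [0.5213, 0.2494, 0.2013]
tcp_rot: [-180.0, -0.2, 110.8]
wrist_force: [-0.6, 0.1, -0.0]
opening: 0.0855
```

```bash
python3 snap.py g4
```

```text
8.075 [0.52131113 0.24939321 0.20126206] [-179.98325438   -0.20155713  110.7642596 ] [-0.55028275  0.13211813 -0.03423356] 0.08552925851744267
```

View pics/g4.png

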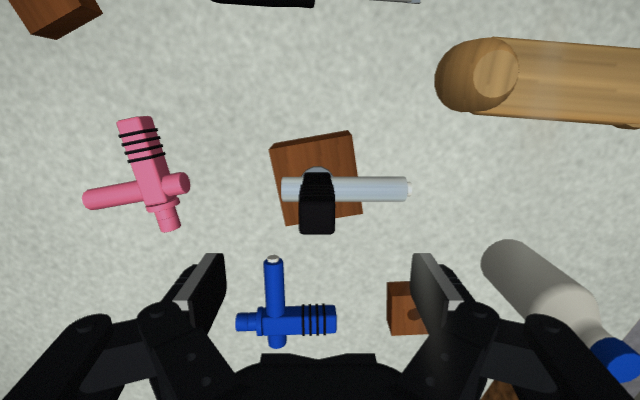

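Request:
servo_tool --steps '[{"x": -1,"y": 0,"z": -40,"yaw": 0},{"x": -1,"y": 0,"z": -75,"yaw": 0},{"x": -1,"y": 0,"z": -92,"yaw": 0},{"x": -1,"y": 0,"z": -92,"yaw": 0},{"x": -1,"y": 0,"z": -92,"yaw": 0}]'

```text
time: 8.75
ee_pos: [0.5213, 0.2499, 0.1111]
tcp_rot: [179.9, -0.2, 110.8]
wrist_force: [0.0, 0.4, -0.2]
opening: 0.085
```

Request:
servo_tool --steps '[{"x": 0,"y": 0,"z": 0,"yaw": 0},{"x": 0,"y": 0,"z": 0,"yaw": 0},{"x": 0,"y": 0,"z": 0,"yaw": 0},{"x": 0,"y": 0,"z": 0,"yaw": 0},{"x": 0,"y": 0,"z": 0,"yaw": 0},{"x": 0,"y": 0,"z": 0,"yaw": 0}]' --grip 18 --grip_force 60

```text
time: 9.5
ee_pos: [0.5214, 0.2499, 0.1113]
tcp_rot: [179.9, -0.2, 110.8]
wrist_force: [0.1, -0.2, 2.6]
opening: 0.0232
```

```bash
python3 snap.py g5
```

```text
9.5 [0.52143531 0.2498919  0.11130447] [179.85049533  -0.21503697 110.76409609] [ 0.10285233 -0.2098339   2.61387803] 0.023159217151428907
```

View pics/g5.png

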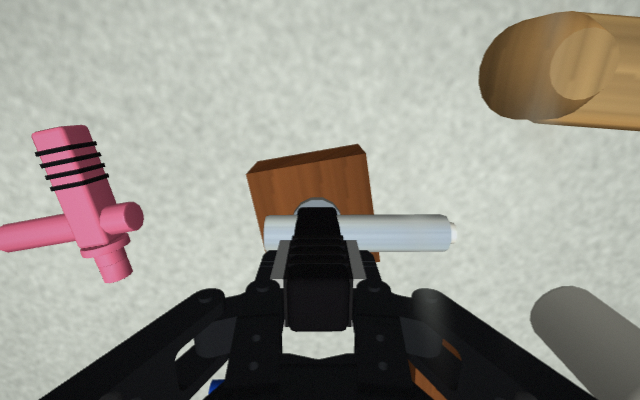

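Request:
servo_tool --steps '[{"x": 0,"y": 0,"z": 15,"yaw": 0},{"x": 0,"y": 0,"z": 40,"yaw": 0},{"x": 0,"y": 0,"z": 75,"yaw": 0},{"x": 0,"y": 0,"z": 110,"yaw": 0},{"x": 0,"y": 0,"z": 125,"yaw": 0},{"x": 0,"y": 0,"z": 125,"yaw": 0},{"x": 0,"y": 0,"z": 125,"yaw": 0}]'

```text
time: 10.42
ee_pos: [0.5211, 0.2497, 0.2347]
tcp_rot: [180.0, -0.2, 110.8]
wrist_force: [0.6, 0.4, -1.9]
opening: 0.0235
```

```bash
python3 snap.py g6
python3 - <<'E'
from workcell import *
from h import *
o,p,im,de=pickle.load(open('g6.pkl','rb'))
s,_=camera('side')
print(proj(camera_params('side'),o['ee_pos']))
cv2.imwrite('pics/g6s.png',s[:,:,::-1]);crop(s,240,140,200,150,4,'pics/g6sc.png')
E
```

```text
10.425 [0.52112368 0.24973923 0.23473488] [179.973367    -0.20401436 110.76191494] [ 0.59634194  0.39480029 -1.94851792] 0.023461295697238108
[325.38413762 222.57403107]
```

View pics/g6.png

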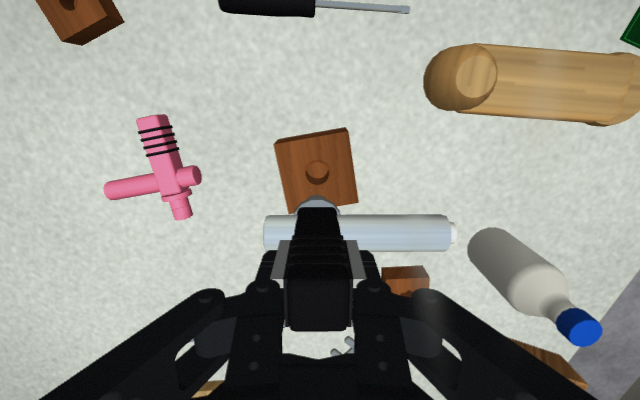

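View pics/g6sc.png

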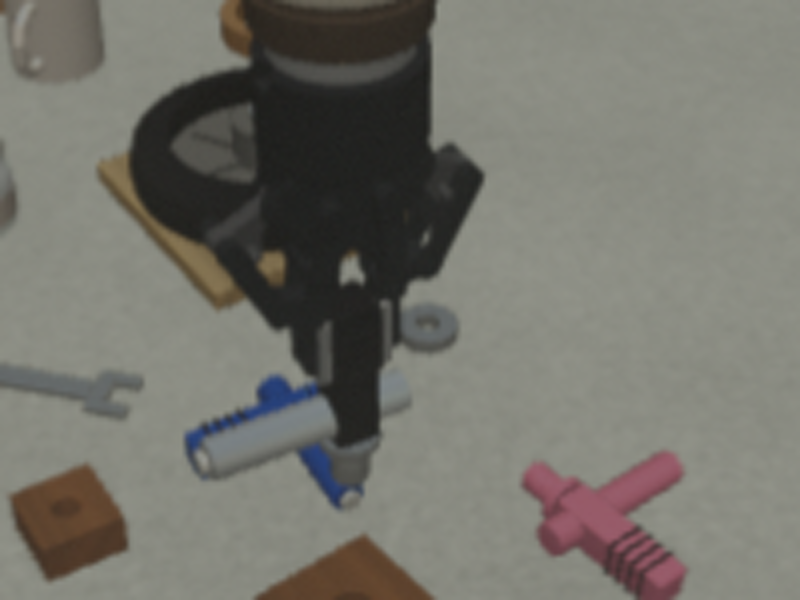

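Run:
```python
from h import *
np.set_printoptions(precision=4,suppress=True)
o,p,im,de=pickle.load(open('g6.pkl','rb'))
crop(im,250,190,220,150,3.6,'pics/g6w.png')
g=cv2.cvtColor(im,cv2.COLOR_RGB2HSV);m=((g[:,:,2]<38)).astype(np.uint8)
print([ (r,np.where(im[r,255:360].sum(1)<90)[0][[0,-1]]+255) for r in (212,220,230,237,295,310,325)])
print([ (c,np.where(np.abs(np.diff(im[200:270,c].astype(int).sum(1)))>60)[0]+200) for c in (270,280,370,400,430)])
# tool-frame position of pixel rays at given tool depth
R=Ro.from_euler('xyz',o['tcp_rot'],degrees=True).as_matrix()
def tf(uv,z): return R.T@(plane(p,uv,z,o)-o['ee_pos'])
zt=o['ee_pos'][2]
for c in (280,400,430):
  print(c,tf((c,215),zt-.050),tf((c,251),zt-.050),tf((c,233),zt-.050))
print('top',tf((290,330),zt+.0187),tf((350,330),zt+.0187),tf((320,285),zt+.0187))
# hole
crop(im,270,120,100,100,6,'pics/hole.png')
```

```text
[(212, array([298, 335])), (220, array([297, 336])), (230, array([295, 339])), (237, array([293, 342])), (295, array([255, 359])), (310, array([255, 359])), (325, array([255, 359]))]
[(270, array([214, 249, 250])), (280, array([214, 239, 240])), (370, array([213, 214, 250, 252, 253])), (400, array([213, 214, 251, 265, 266])), (430, array([213, 214, 251]))]
280 [ 0.0108 -0.0221  0.05  ] [-0.012  -0.0229  0.0499] [-0.0004 -0.0225  0.05  ]
400 [0.0108 0.0466 0.0501] [-0.0121  0.0483  0.05  ] [-0.0004  0.0474  0.05  ]
430 [0.0108 0.0637 0.0501] [-0.0121  0.0661  0.05  ] [-0.0005  0.0649  0.05  ]
top [-0.0098 -0.0112 -0.0187] [-0.0098  0.012  -0.0187] [ 0.0102  0.0004 -0.0187]
```

View pics/g6w.png

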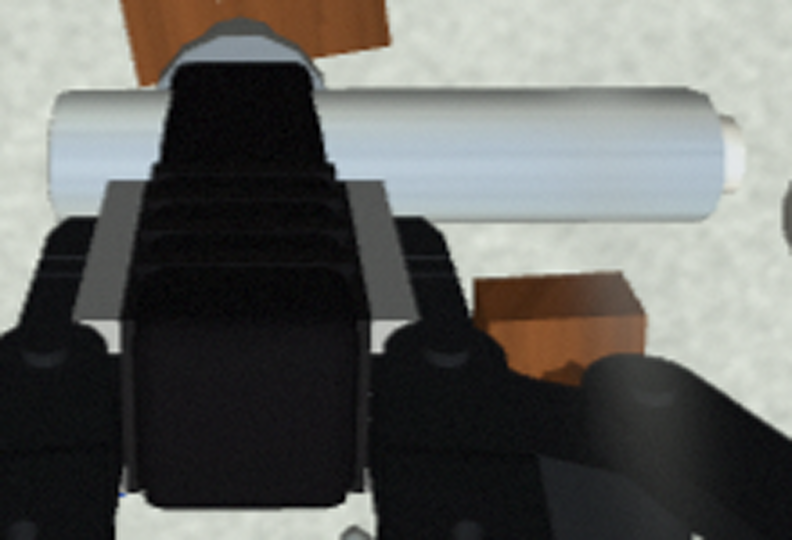

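View pics/hole.png

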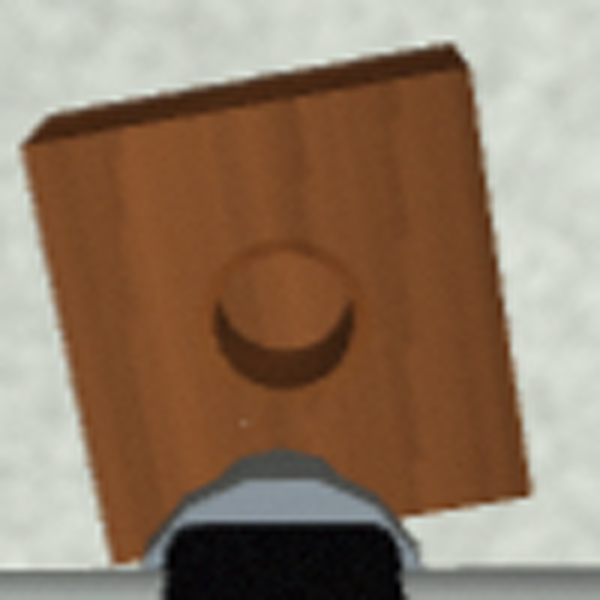

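Run:
```python
from h import *
np.set_printoptions(precision=4,suppress=True)
o,p,im,de=pickle.load(open('g6.pkl','rb'))
f=lambda X,Y,x0,y0,s:((X+.5)/s-.5+x0,(Y+.5)/s-.5+y0)
print(plane(p,f(285,316,270,120,6),.038,o))
C=[plane(p,f(*c,270,120,6),.04,o) for c in [(22,148),(470,68),(532,494)]];print(C,(C[0]+C[2])/2)
```

```text
[0.5198 0.25   0.038 ]
[array([0.4691, 0.2617, 0.04  ]), array([0.5331, 0.2998, 0.04  ]), array([0.571, 0.236, 0.04 ])] [0.5201 0.2488 0.04  ]
```

Request:
servo_tool --steps '[{"x": 0,"y": -30,"z": 0,"yaw": 0},{"x": 0,"y": -75,"z": 0,"yaw": 0},{"x": 0,"y": -125,"z": 0,"yaw": 0},{"x": 0,"y": -175,"z": 0,"yaw": 0},{"x": 0,"y": -225,"z": 0,"yaw": 0},{"x": 0,"y": -275,"z": 0,"yaw": 0},{"x": 0,"y": -325,"z": 0,"yaw": 0},{"x": -4,"y": -375,"z": 0,"yaw": 0},{"x": -8,"y": -425,"z": 0,"yaw": 0},{"x": -8,"y": -470,"z": 0,"yaw": 0},{"x": -8,"y": -500,"z": 0,"yaw": 0},{"x": -8,"y": -507,"z": 0,"yaw": 0}]'

```text
time: 12.02
ee_pos: [0.5125, -0.2588, 0.2334]
tcp_rot: [-179.9, -0.3, 110.6]
wrist_force: [0.4, 0.1, -2.4]
opening: 0.0238
```

Request:
servo_tool --steps '[{"x": 0,"y": 0,"z": 0,"yaw": 0},{"x": 0,"y": 0,"z": 0,"yaw": 0}]'

```text
time: 12.28
ee_pos: [0.5125, -0.2578, 0.2332]
tcp_rot: [-179.9, -0.3, 110.7]
wrist_force: [0.6, -0.2, -1.9]
opening: 0.0234
```

```bash
python3 snap.py w1
python3 - <<'E'
from h import *
o,p,im,de=pickle.load(open('w1.pkl','rb'))
u=proj(p,[.4915,-.2006,.081],o);print(u);x0,y0=int(u[0])-25,int(u[1])-20;print(x0,y0)
crop(im,x0,y0,50,40,12,'pics/w1c.png')
E
```

```text
12.275 [ 0.51247377 -0.25784983  0.23315715] [-179.9187039    -0.31449595  110.68219689] [ 0.62173281 -0.16658421 -1.89459072] 0.023361306958117934
[319.32347372 114.52717203]
294 94
```

View pics/w1.png

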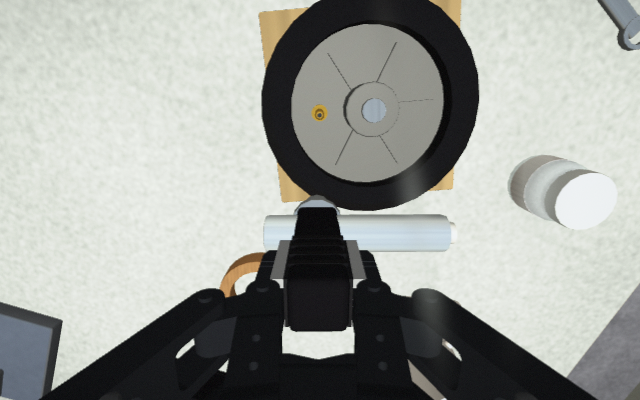

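View pics/w1c.png

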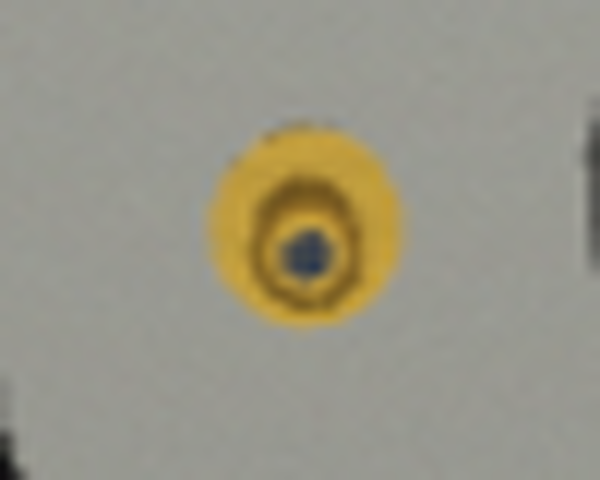

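Run:
```python
from h import *
np.set_printoptions(precision=4,suppress=True)
f=lambda X,Y,x0,y0,s:((X+.5)/s-.5+x0,(Y+.5)/s-.5+y0)
o,p,im,de=pickle.load(open('w1.pkl','rb'));uv=f(308,254,294,94,12)
print([plane(p,uv,z,o) for z in (.074,.078,.082)],dep(p,de,uv,o))
o2,p2,_,_=pickle.load(open('v2.pkl','rb'));o3,p3,_,_=pickle.load(open('v3.pkl','rb'))
a=f(335,268,302,125,12);b=f(340,270,298,149,12)
print(tri(ray(p,uv,o),ray(p2,a,o2),ray(p3,b,o3)))
```

```text
[array([ 0.4916, -0.2012,  0.074 ]), array([ 0.4915, -0.2009,  0.078 ]), array([ 0.4914, -0.2007,  0.082 ])] [ 0.4914 -0.2007  0.0824]
(array([ 0.4915, -0.2008,  0.081 ]), [np.float64(1.6521388349718245e-05), np.float64(3.218682781870614e-05), np.float64(1.599455779555386e-05)])
```

Request:
servo_tool --steps '[{"x": -8,"y": 20,"z": 0,"yaw": 0},{"x": -16,"y": 43,"z": 0,"yaw": 0},{"x": -21,"y": 57,"z": -10,"yaw": 0},{"x": -21,"y": 57,"z": -30,"yaw": 0},{"x": -21,"y": 57,"z": -38,"yaw": 0},{"x": -21,"y": 57,"z": -38,"yaw": 0},{"x": -21,"y": 57,"z": -38,"yaw": 0},{"x": -21,"y": 57,"z": -38,"yaw": 0}]'

```text
time: 13.32
ee_pos: [0.4918, -0.201, 0.196]
tcp_rot: [-180.0, -0.3, 110.7]
wrist_force: [-0.1, -1.3, -2.2]
opening: 0.0232
```

Run:
```python
from workcell import *
from h import *
o=get_obs();print(o['ee_pos'],o['tcp_rot'],o['wrist_force'])
s,_=camera('side');crop(s,260,110,100,90,7,'pics/p1s.png')
t,_=camera('top');crop(t,340,140,100,90,7,'pics/p1t.png')
```

```text
[ 0.49181132 -0.20096381  0.19598468] [-179.96752853   -0.26300643  110.69203427] [-0.05525272 -1.3329986  -2.15690924]
```

View pics/p1s.png

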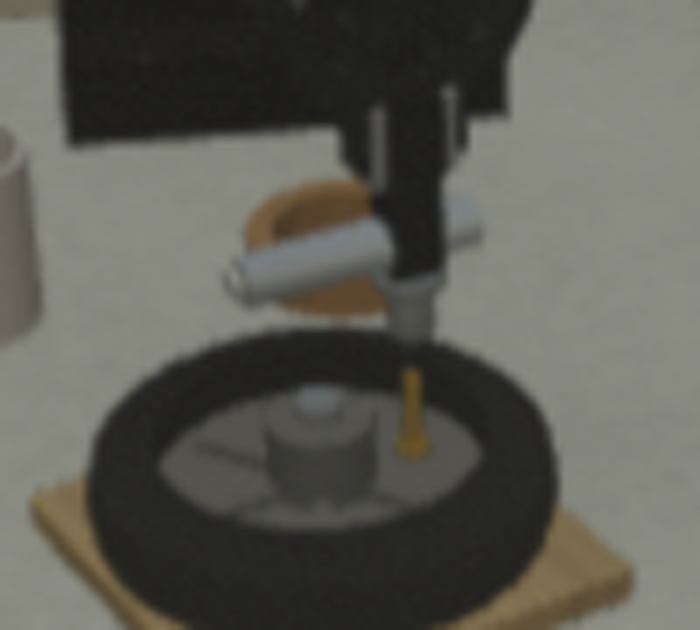

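Request:
servo_tool --steps '[{"x": 0,"y": 0,"z": -8,"yaw": 0},{"x": 0,"y": 0,"z": -14,"yaw": 0},{"x": 0,"y": 0,"z": -20,"yaw": 0},{"x": 0,"y": 0,"z": -22,"yaw": 0},{"x": 0,"y": 0,"z": -22,"yaw": 0}]'

```text
time: 14.05
ee_pos: [0.4917, -0.2009, 0.1736]
tcp_rot: [-179.9, -0.3, 110.7]
wrist_force: [-1.3, 1.1, -1.6]
opening: 0.0234
```

Request:
servo_tool --steps '[{"x": 0,"y": 0,"z": -1,"yaw": 0},{"x": 0,"y": 0,"z": -2,"yaw": 0},{"x": 0,"y": 0,"z": -3,"yaw": 0},{"x": 0,"y": 0,"z": -3,"yaw": 0}]'

```text
time: 14.55
ee_pos: [0.4917, -0.201, 0.1708]
tcp_rot: [-180.0, -0.3, 110.7]
wrist_force: [-0.3, -0.2, 0.6]
opening: 0.0231
```

Request:
servo_tool --steps '[{"x": 0,"y": 0,"z": -1,"yaw": 0},{"x": 0,"y": 0,"z": -2,"yaw": 0},{"x": 0,"y": 0,"z": -3,"yaw": 0},{"x": 0,"y": 0,"z": -3,"yaw": 0}]'

```text
time: 15.05
ee_pos: [0.4918, -0.201, 0.1678]
tcp_rot: [-180.0, -0.3, 110.7]
wrist_force: [0.1, 0.7, 1.6]
opening: 0.0235
```

Request:
servo_tool --steps '[{"x": 0,"y": 0,"z": -0.7,"yaw": 0},{"x": 0,"y": 0,"z": -1.5,"yaw": 0},{"x": 0,"y": 0,"z": -1.5,"yaw": 0}]'

```text
time: 15.42
ee_pos: [0.4918, -0.2009, 0.1662]
tcp_rot: [-180.0, -0.3, 110.7]
wrist_force: [-0.2, 0.2, 1.9]
opening: 0.0232
```

Request:
servo_tool --steps '[{"x": 0,"y": 0,"z": -0.5,"yaw": 0},{"x": 0,"y": 0,"z": -1,"yaw": 0},{"x": 0,"y": 0,"z": -1,"yaw": 0}]'

```text
time: 15.8
ee_pos: [0.4917, -0.201, 0.1652]
tcp_rot: [-180.0, -0.3, 110.7]
wrist_force: [-0.1, -0.3, 1.9]
opening: 0.0231
```

Request:
servo_tool --steps '[{"x": 0,"y": 0,"z": -0.5,"yaw": 0},{"x": 0,"y": 0,"z": -1,"yaw": 0},{"x": 0,"y": 0,"z": -1,"yaw": 0}]'

```text
time: 16.18
ee_pos: [0.4918, -0.201, 0.1641]
tcp_rot: [-180.0, -0.3, 110.7]
wrist_force: [-0.5, -0.0, 2.9]
opening: 0.0234
```

Request:
servo_tool --steps '[{"x": 0,"y": 0,"z": -0.5,"yaw": 0},{"x": 0,"y": 0,"z": -0.7,"yaw": 0},{"x": 0,"y": 0,"z": -0.7,"yaw": 0}]'

```text
time: 16.55
ee_pos: [0.4917, -0.201, 0.1634]
tcp_rot: [-180.0, -0.3, 110.7]
wrist_force: [-0.9, 0.6, 1.4]
opening: 0.0233
```

Request:
servo_tool --steps '[{"x": 0,"y": 0,"z": -0.3,"yaw": 0},{"x": 0,"y": 0,"z": -0.5,"yaw": 0},{"x": 0,"y": 0,"z": -0.5,"yaw": 0}]'

```text
time: 16.92
ee_pos: [0.4918, -0.201, 0.163]
tcp_rot: [-180.0, -0.3, 110.7]
wrist_force: [-0.9, 0.3, 4.1]
opening: 0.0237
```

Request:
servo_tool --steps '[{"x": 0,"y": 0,"z": -0.4,"yaw": 0},{"x": 0,"y": 0,"z": -0.4,"yaw": 0}]'

```text
time: 17.18
ee_pos: [0.4918, -0.201, 0.163]
tcp_rot: [-180.0, -0.2, 110.7]
wrist_force: [-1.4, 0.8, 5.2]
opening: 0.0233
```

```bash
python3 -c "
from workcell import *
o=get_obs();print(o['ee_pos'],o['wrist_force'],o['joint_efforts'])"
```

```text
[ 0.49178253 -0.20097974  0.16301147] [-1.37006715  0.78502224  5.1964574 ] [ 8.79608165e-02 -4.61206663e+01  4.47221339e+01 -5.08946646e-01
  7.51879904e-02  3.12420871e-04]
```

Request:
servo_tool --steps '[{"x": 0,"y": 0,"z": -0.5,"yaw": 0},{"x": 0,"y": 0,"z": -0.9,"yaw": 0},{"x": 0,"y": 0,"z": -0.9,"yaw": 0}]'

```text
time: 17.55
ee_pos: [0.4918, -0.201, 0.1629]
tcp_rot: [180.0, -0.2, 110.7]
wrist_force: [-2.0, 0.2, 8.9]
opening: 0.0233
```

Request:
servo_tool --steps '[{"x": 0,"y": 0,"z": -1.1,"yaw": 0},{"x": 0,"y": 0,"z": -1.4,"yaw": 0},{"x": 0,"y": 0,"z": -1.4,"yaw": 0}]'

```text
time: 17.92
ee_pos: [0.4919, -0.2011, 0.1628]
tcp_rot: [179.9, -0.2, 110.7]
wrist_force: [-3.3, 1.0, 12.9]
opening: 0.0234
```

Request:
servo_tool --steps '[{"x": 0,"y": 0,"z": -1.3,"yaw": 0},{"x": 0,"y": 0,"z": -1.3,"yaw": 0},{"x": 0,"y": 0,"z": -1.3,"yaw": 0},{"x": 0,"y": 0,"z": -1.3,"yaw": 0}]'

```text
time: 18.42
ee_pos: [0.4918, -0.2011, 0.1628]
tcp_rot: [179.9, -0.1, 110.7]
wrist_force: [-3.6, 1.1, 12.3]
opening: 0.0233
```

Request:
servo_tool --steps '[{"x": 0,"y": 0,"z": -1.3,"yaw": 0},{"x": 0,"y": 0,"z": -1.3,"yaw": 0},{"x": 0,"y": 0,"z": -1.3,"yaw": 0},{"x": 0,"y": 0,"z": -1.3,"yaw": 0},{"x": 0,"y": 0,"z": -1.3,"yaw": 0},{"x": 0,"y": 0,"z": -1.3,"yaw": 0},{"x": 0,"y": 0,"z": -1.3,"yaw": 0},{"x": 0,"y": 0,"z": -1.3,"yaw": 0}]'

```text
time: 19.42
ee_pos: [0.4917, -0.201, 0.1628]
tcp_rot: [179.8, -0.1, 110.7]
wrist_force: [-4.3, 1.2, 12.3]
opening: 0.0233
```

```bash
python3 - <<'E'
from workcell import *
from h import *
o=get_obs();print(o['time'],o['ee_pos'],o['wrist_force'])
s,_=camera('side');crop(s,260,110,100,90,7,'pics/p2s.png')
E
python3 snap.py p2
```

```text
19.425 [ 0.49172755 -0.2009945   0.16275312] [-4.31415989  1.17506128 12.34417038]
19.475 [ 0.49172341 -0.20103752  0.16280926] [ 1.79840372e+02 -7.72333309e-02  1.10685217e+02] [-4.21613177  1.6616277  12.80658889] 0.023699199722970736
```

View pics/p2s.png

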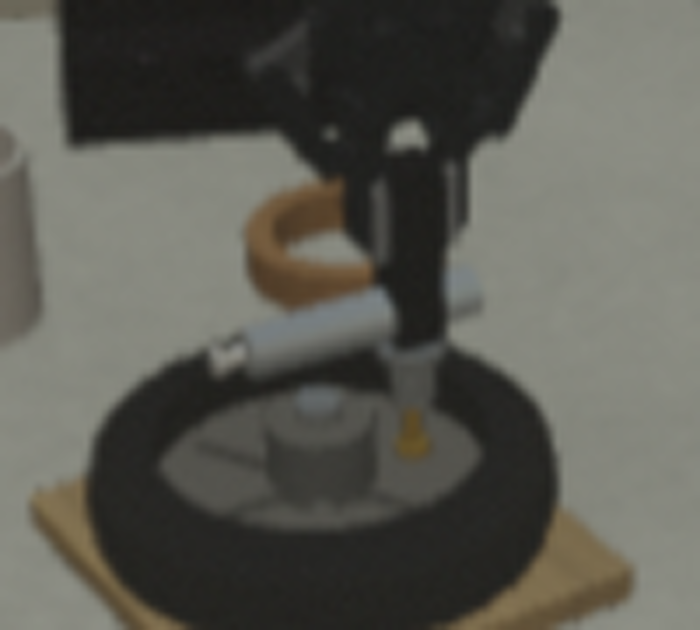

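View pics/p2.png

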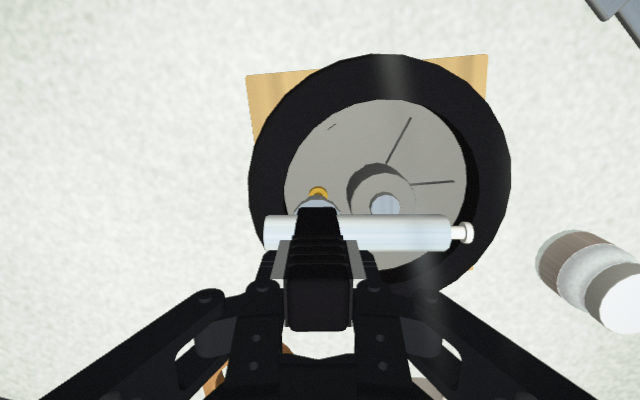

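Request:
servo_tool --steps '[{"x": 0,"y": 0,"z": 3,"yaw": 0},{"x": 0,"y": 0,"z": 10,"yaw": 0},{"x": 0,"y": 0,"z": 22,"yaw": 0},{"x": 0,"y": 0,"z": 45,"yaw": 0},{"x": 0,"y": 0,"z": 70,"yaw": 0},{"x": 0,"y": 0,"z": 76,"yaw": 0},{"x": 0,"y": 0,"z": 76,"yaw": 0}]'

```text
time: 20.4
ee_pos: [0.4918, -0.2011, 0.2386]
tcp_rot: [179.8, -0.1, 110.7]
wrist_force: [0.1, 0.2, -2.2]
opening: 0.0234
```

```bash
python3 snap.py p3;python3 - <<'E'
from h import *
o,p,im,de=pickle.load(open('p3.pkl','rb'));crop(im,250,190,260,150,3,'pics/p3c.png')
E
```

```text
20.4 [ 0.49183069 -0.20106665  0.23858546] [ 1.79843528e+02 -7.72241966e-02  1.10687621e+02] [ 0.08478764  0.24914283 -2.24305657] 0.023374079473168868
```

View pics/p3c.png

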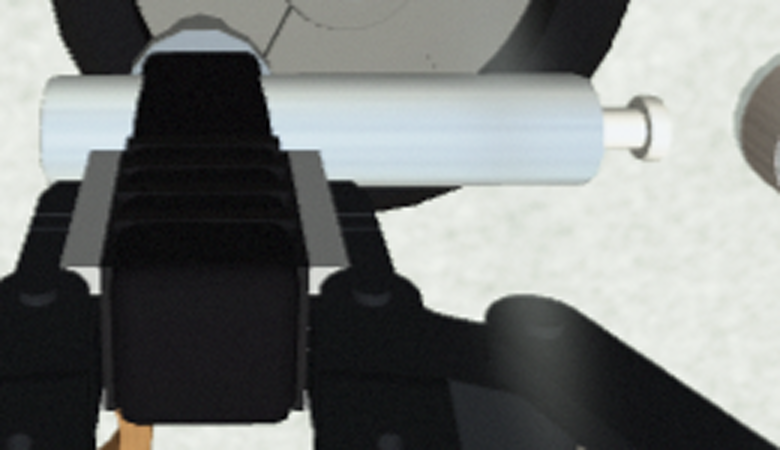

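Request:
servo_tool --steps '[{"x": 0,"y": 25,"z": 0,"yaw": 0},{"x": 5,"y": 70,"z": 0,"yaw": 0},{"x": 10,"y": 120,"z": 0,"yaw": 0},{"x": 15,"y": 170,"z": 0,"yaw": 0},{"x": 20,"y": 220,"z": 0,"yaw": 0},{"x": 25,"y": 270,"z": 0,"yaw": 0},{"x": 29,"y": 320,"z": 0,"yaw": 0},{"x": 29,"y": 370,"z": 0,"yaw": 0},{"x": 29,"y": 415,"z": 0,"yaw": 0},{"x": 29,"y": 440,"z": 0,"yaw": 0},{"x": 29,"y": 451,"z": 0,"yaw": 0},{"x": 29,"y": 451,"z": 0,"yaw": 0}]'

```text
time: 21.95
ee_pos: [0.5204, 0.25, 0.2372]
tcp_rot: [180.0, -0.1, 110.7]
wrist_force: [0.5, -0.5, -2.1]
opening: 0.0234
```

Request:
servo_tool --steps '[{"x": 0,"y": 0,"z": 0,"yaw": 0},{"x": 0,"y": 0,"z": 0,"yaw": 0}]'

```text
time: 22.2
ee_pos: [0.5206, 0.249, 0.2372]
tcp_rot: [180.0, -0.1, 110.7]
wrist_force: [-0.4, 0.5, -1.7]
opening: 0.0232
```

```bash
python3 snap.py r1;python3 - <<'E'
from h import *
o,p,im,de=pickle.load(open('r1.pkl','rb'));print(o['q']);crop(im,270,120,100,100,6,'pics/r1c.png')
f=lambda X,Y,x0,y0,s:((X+.5)/s-.5+x0,(Y+.5)/s-.5+y0)
E
```

```text
22.2 [0.52056592 0.24902427 0.23722358] [ 1.79959193e+02 -9.43471230e-02  1.10653329e+02] [-0.37964752  0.49367279 -1.68281725] 0.02317258586354019
[2.55238920e+01 8.38333154e+00 1.20175065e+01 9.35855047e+01
 9.05416921e-02 9.48706353e+01]
```

View pics/r1c.png

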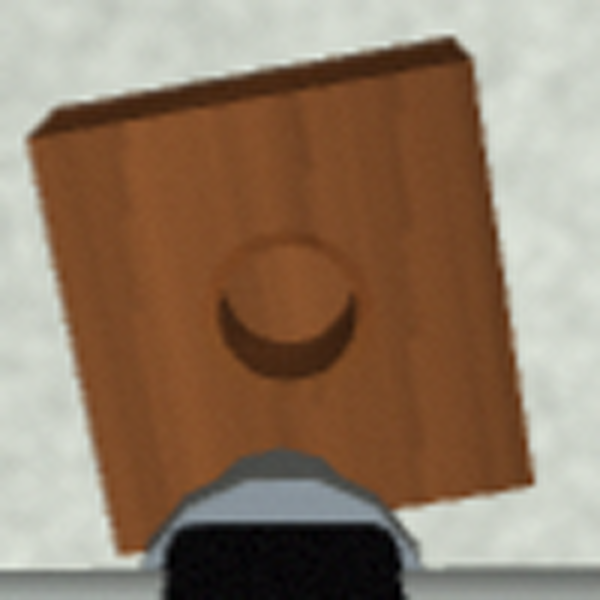

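Request:
servo_tool --steps '[{"x": -0.5,"y": 0.8,"z": -30,"yaw": 0},{"x": -0.5,"y": 0.8,"z": -60,"yaw": 0},{"x": -0.5,"y": 0.8,"z": -78,"yaw": 0},{"x": -0.5,"y": 0.8,"z": -85,"yaw": 0},{"x": -0.5,"y": 0.8,"z": -85,"yaw": 0},{"x": -0.5,"y": 0.8,"z": -85,"yaw": 0}]'

```text
time: 23.0
ee_pos: [0.5205, 0.2501, 0.1535]
tcp_rot: [179.9, -0.1, 110.7]
wrist_force: [0.2, -0.3, -2.4]
opening: 0.0232
```

Run:
```python
from workcell import *
from h import *
o=get_obs();print(o['ee_pos'],o['wrist_force'])
s,_=camera('side');crop(s,280,220,100,80,8,'pics/r2s.png')
```

```text
[0.52050135 0.25013456 0.1534547 ] [ 0.16014388 -0.26046424 -2.36209161]
```

View pics/r2s.png

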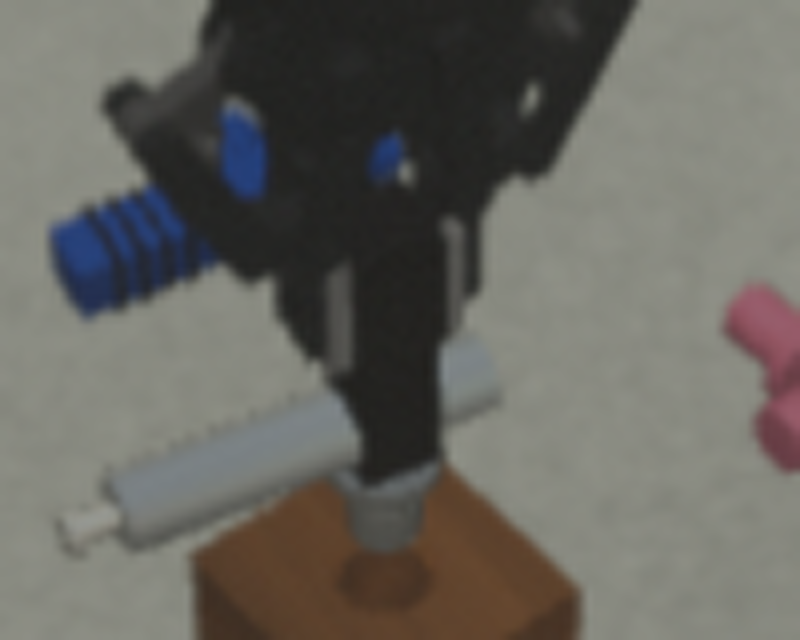

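Well aligned over the hole: nose at (385,520), hole at (385,580), rod out at (85,525). Now descending into it.

Request:
servo_tool --steps '[{"x": -0.3,"y": 0,"z": -8,"yaw": 0},{"x": -0.3,"y": 0,"z": -16,"yaw": 0},{"x": -0.3,"y": 0,"z": -24,"yaw": 0},{"x": -0.3,"y": 0,"z": -24,"yaw": 0}]'

```text
time: 23.55
ee_pos: [0.5198, 0.2499, 0.1283]
tcp_rot: [180.0, -0.1, 110.7]
wrist_force: [-0.2, -0.4, -2.1]
opening: 0.0234
```

Request:
servo_tool --steps '[{"x": 0,"y": 0,"z": -5,"yaw": 0},{"x": 0,"y": 0,"z": -10,"yaw": 0},{"x": 0,"y": 0,"z": -15,"yaw": 0},{"x": 0,"y": 0,"z": -16,"yaw": 0},{"x": 0,"y": 0,"z": -16,"yaw": 0}]'

```text
time: 24.18
ee_pos: [0.5197, 0.2499, 0.1123]
tcp_rot: [180.0, -0.1, 110.7]
wrist_force: [-0.7, -0.2, -1.8]
opening: 0.0234
```

Request:
servo_tool --steps '[{"x": 0,"y": 0,"z": -0.7,"yaw": 0},{"x": 0,"y": 0,"z": -1.3,"yaw": 0},{"x": 0,"y": 0,"z": -1.3,"yaw": 0}]'

```text
time: 24.55
ee_pos: [0.5198, 0.25, 0.1114]
tcp_rot: [179.9, -0.1, 110.7]
wrist_force: [-1.2, -0.2, 1.0]
opening: 0.0236
```

Request:
servo_tool --steps '[{"x": 0,"y": 0,"z": 0,"yaw": 0},{"x": 0,"y": 0,"z": 0,"yaw": 0},{"x": 0,"y": 0,"z": 0,"yaw": 0},{"x": 0,"y": 0,"z": 0,"yaw": 0}]' --grip 65

```text
time: 25.05
ee_pos: [0.5199, 0.25, 0.1114]
tcp_rot: [179.9, -0.1, 110.7]
wrist_force: [0.3, -0.3, 0.2]
opening: 0.0654
```

Request:
servo_tool --steps '[{"x": 0,"y": 0,"z": 10,"yaw": 0},{"x": 0,"y": 0,"z": 30,"yaw": 0},{"x": 0,"y": 0,"z": 65,"yaw": 0},{"x": 0,"y": 0,"z": 100,"yaw": 0},{"x": 0,"y": -30,"z": 130,"yaw": 0},{"x": -20,"y": -70,"z": 140,"yaw": 0},{"x": -20,"y": -70,"z": 140,"yaw": 0},{"x": -20,"y": -70,"z": 140,"yaw": 0}]'

```text
time: 26.05
ee_pos: [0.5, 0.1802, 0.2517]
tcp_rot: [179.9, -0.1, 110.6]
wrist_force: [-0.3, 0.8, -0.3]
opening: 0.065
```

```bash
python3 snap.py e1;python3 - <<'E'
from workcell import *
from h import *
o=get_obs();print(o['ee_pos'],o['wrist_force'])
s,_=camera('side');crop(s,260,220,120,90,6.5,'pics/e1s.png')
t,_=camera('top');cv2.imwrite('pics/e1t.png',t[:,:,::-1])
E
```

```text
26.05 [0.50004436 0.1801672  0.25173899] [ 1.79875205e+02 -1.07950823e-01  1.10637125e+02] [-0.34694536  0.82881982 -0.32526707] 0.06499000250988125
[0.50004589 0.18043455 0.2512904 ] [-0.02917169  0.91864734 -0.2500558 ]
```

View pics/e1s.png

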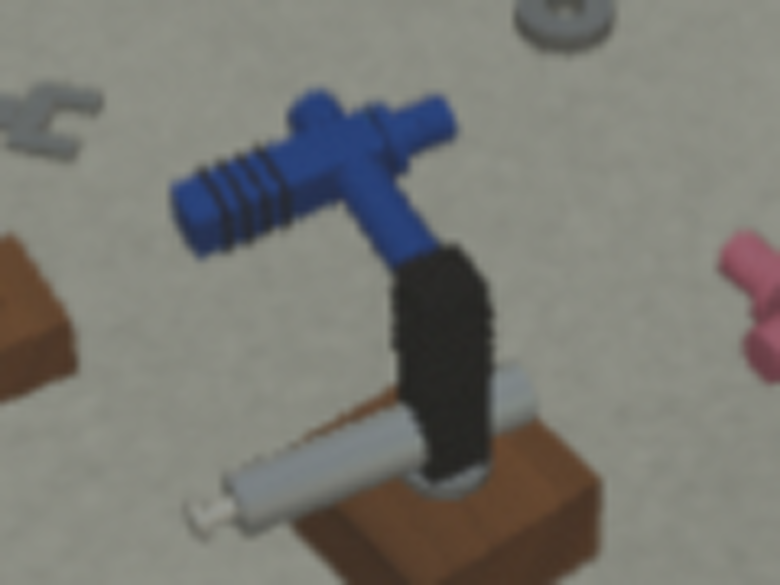

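View pics/e1t.png

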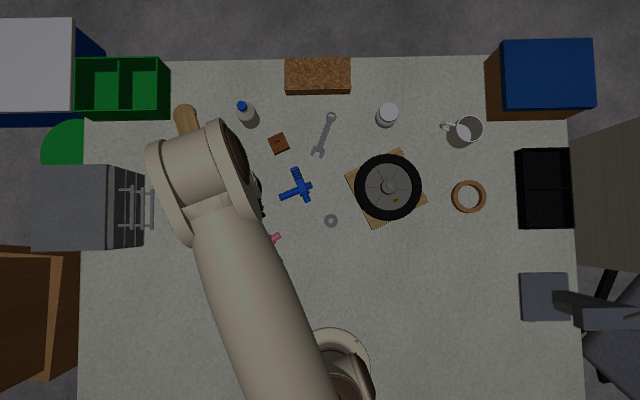

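View pics/e1.png

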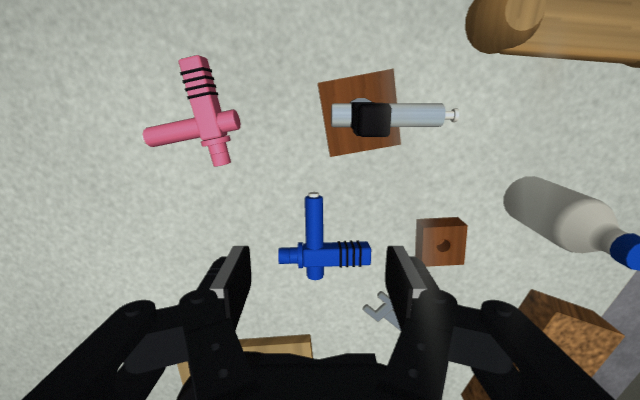

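Run:
```python
from workcell import *
from h import *
o,p,im,de=pickle.load(open('e1.pkl','rb'))
print('grip top',dep(p,de,(371,122),o))
a,b=plane(p,(445,115),.061,o),plane(p,(457,115),.061,o);print('rod mm',np.linalg.norm(a-b)*1e3)
print(job_done())
```

```text
grip top [0.51695112 0.24724717 0.12923338]
rod mm 11.386636526097789
the job is handed in; nothing more can be done
None
```

I pressed the tyre gauge on the valve and put it back in its stand with the rod still out. The job is handed in; the clock stood at about 26 s.

- **Press:** I took the gauge out of the largest stand and lowered it onto the valve stem until the seal landed hard, about 10 mm after first contact. I held it there for about 1.5 s. Each force reading during the hold was about 14–15 N, counting the gauge's own weight; the highest reading in the whole press was about 15 N. There was also a sideways force of up to about 4 N at the wrist.
- **Put back:** The gauge went back into its stand, and the block took its weight at the same height as before I lifted it out. I then opened the gripper and backed off.

**Last checks:**
- The side and wrist pictures show the gauge upright with its flange on the block.
- The grip top reads 129 mm by depth, against about 130 mm expected.
- The rod stands out roughly 11 mm, rim included, estimated from one picture. That is within the expected 6–25 mm.
- In the final pictures the other things on the bench look unmoved. The shoe last and screwdriver were mostly hidden by the arm in the last top view, but the arm never went low near them.

**Disagreements:** Two heights from pairs of views were a few mm off the depth readings and the text:
- For the grip top, triangulation gave 125 mm, against 130 mm by depth.
- For the valve tip, the first top and side pair gave 86 mm, against 81–82 mm from the wrist camera. I used the wrist value, and the point of contact agreed with it.

Early on the last joint hit its range limit and tilted the tool about 2.6°. I straightened it before gripping the gauge.

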